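# Stand a cast sample slab on end and prop it with a half brick

## Task

The oblong cast slab lying on the drying pallet has to finish curing on end: stand it upright on one of its short ends on the dark board, about midway along the pale batten, with a broad face close against the batten, and let go of it. Then lay the half brick flat on the board in front of it, lengthwise, one end close up against the middle of the slab's other broad face, so that the slab is held between batten and brick. Leave the white tile, the scraper, the tin and the mug where they are.

Things in the scene. Friction and masses are not known exactly. Their poses are not given: they have to be found in the camera images.
- slab: The part to stand up: an oblong grey concrete slab with chips in it, 150 x 62 x 20 mm, about 0.4 kg. Origin at its centre; x along its 150 mm length, y along its 62 mm width, z through its 20 mm thickness. It starts lying flat (z up) across the two battens of the drying pallet, its underside 30 mm above the bench. Both ends and both broad faces are alike.
- rack: Fixed drying pallet: an 8 mm plywood base 170 x 100 mm with two wooden battens on it, each 24 mm wide, 22 mm high and 90 mm long, running along its y, centred at x = +52 and -52 mm (80 mm free between them); batten tops 30 mm above the bench. Origin on the bench under its centre.
- board: Fixed dark wooden board on the bench, 200 mm (its x) by 140 mm (its y), 12 mm thick. A pale batten 25 mm wide, 35 mm high and 130 mm long is fixed on along its far (+x) edge, away from the robot: x = +75 (near face) to +100 mm, its top 47 mm above the bench. Origin on the bench under the board's centre; x points to the batten, z up; the board's top is at z = 12 mm.
- brick: The prop: a loose red half brick, 110 mm long (its x), 58 mm wide (its y), 45 mm high (its z), about 0.55 kg, lying flat on the bench. Origin at the centre of its underside.
- tile: Bystander, leave alone: a loose square white tile 100 x 100 x 12 mm lying flat. Origin at the centre of its underside.
- scraper: Bystander, leave alone: a flat spatula-like scraper lying across the bench beyond the brick. Origin under its middle.
- tin: Bystander, leave alone: a closed tin, 90 mm across, 120 mm high, standing at the far side. Origin at the centre of its underside.
- mug: Bystander, leave alone: a mug, 84 mm across, 95 mm high, standing at the left. Origin at the centre of its underside.
Not all that is in view belongs to the job. What is shaped like the slab but orange or pink is not meant. What is shaped like the brick but purple is not meant.

How it is judged:
By the outcome, as a careful person would: the job done as asked, in the order asked, and still so for the second after the job is handed in, with the robot touching nothing.
It also fails if it takes over 69 s, if anything falls off the work surface, if the arm or the gripper's body presses on something with over 40 N, if the wrist force passes 120 N, or if a joint passes its speed limit or range.

## Robot

A 7-joint arm with a two-finger parallel gripper is mounted at the origin on the work surface. World frame = base frame: x ahead of the robot, y to its left, z up, the work surface at z = 0. Lengths are in mm, angles in rad, forces in N, time in s.
With the tool pointing down it reaches from about 400 to 875 mm from the base axis. Payload 4.4 kg.
Tool frame: the origin (TCP) lies at the very end of the fingers, on their centre line; the grasp point (between the pads) lies 19 mm behind it; z points along the fingers, y is the line along which they close (so a half turn about z gives the same grasp; the last joint's range is limited). The gripper opens to 85 mm and grips with 20 to 120 N. Pads are 22 mm wide; open, the fingers measure 114 mm over their backs; the gripper's body (76 mm by 85 mm) begins 54 mm behind the grasp point. The pads swing forward as they close: fully open they stand 13 mm farther back than shut.
Start: joints at [1.195, 0.628, 0.038, 1.517, -0.027, 0.996, -0.02], TCP at [198.192, -619.062, 231.313] pointing down, gripper open.
Joint ranges: [-3.06, 3.06], [-0.37, 2.12], [-1.25, 1.32], [0.18, 2.47], [-1.1, 4.24], [0.23, 1.98], [-2.94, 2.94]. Speed limits (rad/s): [2.57, 2.57, 3.14, 3.14, 3.14, 3.14, 3.14].

## Interface

Orientations are given as [roll, pitch, yaw] about the fixed x, y, z axes, in that order (R = Rz(yaw) Ry(pitch) Rx(roll)).
In Python, from cell import status, get_image, ctrl, models gives the robot as it stands.
- The arm moves only by the shell command python3 -m handwheel 'ROWS' [OPENING]. ROWS is JSON, a list of rows, each an object with "delta_pos": the shift along the world's x, y, z in cm, a list of three; "yaw": the turn about the world's z in rad. A call has 1 to 10 rows; each row shifts and turns the commanded pose from where the row before left it; what a row does not reach is not made up. A row lasts 1/12 s, in which the tool goes at most 41.7 mm and 7.16 degrees, less where a joint would pass 70% of its speed; a pose out of reach is approached as far as the arm can. A call is refused whole if a number of a shift passes 4.17 or a number of a turn 0.125, either way. A call with a gripper value outside its range is refused whole. OPENING is the opening, from -1 (shut) to 1 (fully open), set as the call begins (- or left out, the last holds). The fingers move at their own pace and stop on an object; the grip force is fixed at half the most. Time passes only in rows, so rows that do not move let the fingers close. It gives the time, the measured TCP pose, the force, the opening and the grip force at its end, in the units of the state.
- status.read_state(): the state, without advancing time (a new reading comes with each control period).
- get_image(name): name is "scene" or "top" or "wrist"; returns a dict with "color" (480x640x3 uint8, red, green, blue), "z_map" (480x640 float32, mm along the optical axis (not along the pixel's ray), 0 where there is no reading), "fx", "fy", "cx", "cy" (pixels), "position" and "rotation" of the camera in the world; the wrist camera has in their place "hand_eye" (4x4, takes a point from camera to tool coordinates, whose origin is the TCP and whose axes are the flange's). Camera axes: x right, y up, looking along -z (the intrinsics and any distortion apply to the point x, -y, -z); pixel columns grow to the right and rows downward; lengths in mm; the calibration is good to about 2 mm. A picture is of the moment at which its call begins: read the wrist's pose just before it.
- ctrl.finish_job(): hands the job in; it is judged then, once.
Trained networks look in a picture, given as the dict that the camera call returned (one of the last four; its "shot" number tells which), for a name from the list of things; names that differ only in an ending like _2 or _b are one class to them, and where a whole thing is asked for, a point or a joint stands for the part that bears it (a point fixed in the world has none). Each returns a list of dicts, best first, with "score" (0 to 1); they miss things now and then, are a little off and sometimes report something else, mostly with a low value. They report only what shows in the picture. A call takes as long as a camera call. They do not tell look-alikes from the thing itself.
- models.boxes_of(picture, name): "rect" ([left, top, right, bottom] in pixels, round what is visible of it).
The state is a dict: "clock": time; "qpos": joint angles; "qd": joint speeds; "tau": joint torques, N m; "eef_pos": TCP position; "tool_rot": TCP orientation; "force": force on the tool from outside, world axes, zero at the start; "torque": the same for the moment, N m; "width": finger opening in mm; "gripper_force": force on a finger pad.
Only numpy, scipy, OpenCV 4.12 (cv2) and the standard library are available. Lean on these libraries where they do the work, as an engineer would, in place of code of your own. Each camera call takes 0.05 s, during which the arm holds its last target. There are 200 camera calls.

## Working session

There is one attempt and no reset: what is moved stays moved. The work goes in short steps, Python scripts to look and compute and a shell command to move; the robot and the scene stay as the last step left them, time stands still between calls to the robot, and variables do not carry over. Pictures are saved under pics/ and viewed, at most 11 in all, crops included, and the job is handed in when it is done.

```bash
mkdir -p pics; ls; cat > h.py <<'E'
import numpy as np,cv2
from cell import status,get_image,ctrl,models
def save(im,n,crop=None,s=1):
    c=im["color"][...,::-1]
    if crop: c=c[crop[1]:crop[3],crop[0]:crop[2]]
    cv2.imwrite("pics/"+n,cv2.resize(c,None,fx=s,fy=s))
def cloud(im):
    z=im["z_map"]; v,u=np.mgrid[:480,:640]
    p=np.stack([(u-im["cx"])/im["fx"]*z,-(v-im["cy"])/im["fy"]*z,-z],-1)
    P=p@np.array(im["rotation"]).T+np.array(im["position"]); P[z==0]=np.nan
    return P
E
python3 - <<'E'
from h import *
a=get_image("top"); save(a,"top.png")
print({k:v for k,v in a.items() if k not in("color","z_map")})
for n in["slab","rack","board","brick"]: print(n,[(np.round(d["rect"]).tolist(),round(d["score"],2)) for d in models.boxes_of(a,n)])
np.save("top.npy",cloud(a))
b=get_image("scene"); save(b,"scene.png")
E
```

```text
pics
{'fx': 462.69198458667927, 'fy': 462.69198458667927, 'cx': 327.8626993157804, 'cy': 238.98556833115558, 'position': array([ 335.1011808 ,  136.15613458, 1094.888638  ]), 'rotation': array([ 0.18134626, -0.01567399, -1.56695899]), 'shot': 1}
slab [([479.0, 216.0, 524.0, 286.0], 0.91), ([409.0, 298.0, 462.0, 371.0], 0.8), ([454.0, 152.0, 520.0, 188.0], 0.6)]
rack [([469.0, 216.0, 512.0, 295.0], 0.76)]
board [([252.0, 206.0, 326.0, 299.0], 0.88)]
brick [([400.0, 201.0, 451.0, 235.0], 0.79), ([262.0, 318.0, 312.0, 372.0], 0.67), ([361.0, 242.0, 392.0, 292.0], 0.66)]Traceback (most recent call last):
  File "<stdin>", line 5, in <module>
  File "h.py", line 10, in cloud
    P=p@np.array(im["rotation"]).T+np.array(im["position"]); P[z==0]=np.nan
      ~~~~~~~~~~~~~~~~~~~~~~~~~~~~^~~~~~~~~~~~~~~~~~~~~~~~~
ValueError: operands could not be broadcast together with shapes (480,640) (3,)
```

```bash
sed -i 's/np.array(im\["rotation"\]).T/Rotation.from_euler("xyz",im["rotation"]).as_matrix().T/; 1a from scipy.spatial.transform import Rotation' h.py
python3 - <<'E'
from h import *
a=get_image("top"); 
P=cloud(a)
for n in[(501,251),(435,335),(487,170),(425,218),(287,345),(376,267),(289,252)]: print(n,P[n[1],n[0]].round(),a["color"][n[1],n[0]])
E
```

```text
(501, 251) [ 501. -277.   52.] [118 118 113]
(435, 335) [ 311. -125.   20.] [189 117 143]
(487, 170) [ 705. -267.   23.] [186 104  53]
(425, 218) [ 579. -107.   43.] [ 99  59 132]
(287, 345) [289. 210.  44.] [106  65 138]
(376, 267) [463.  10.  45.] [152  92  69]
(289, 252) [501. 212.  15.] [74 51 40]
```

View pics/top.png

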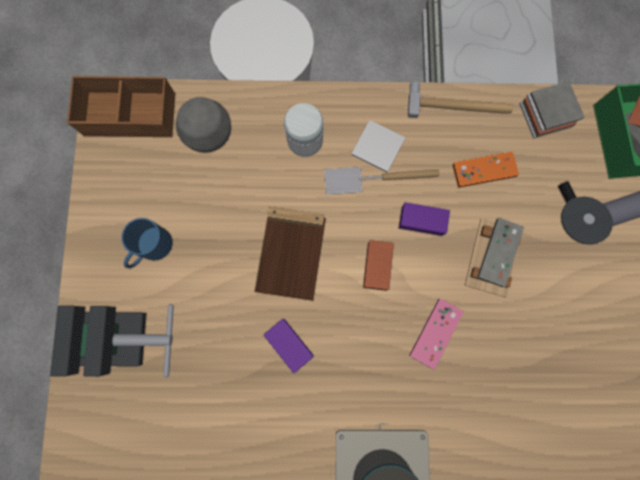

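The top view shows these candidates. Grey slab on the pallet at (501,251), with look-alikes orange (487,170) and pink (435,335). Red brick at (378,265), with look-alikes purple (425,218) and (287,345). The board is at (290,255) and its batten at (295,215). I pick the grey slab on the pallet and the red brick, and check the choice in one crop.

```bash
cat >> h.py <<'E'
def rect(P,col,roi,zlo,zhi,f=None):
    m=np.zeros(P.shape[:2],bool); m[roi[1]:roi[3],roi[0]:roi[2]]=1
    m&=(P[...,2]>zlo)&(P[...,2]<zhi)
    if f is not None: m&=f(col.astype(int))
    m=cv2.morphologyEx(m.astype(np.uint8),cv2.MORPH_OPEN,np.ones((3,3)))>0
    Q=P[m]; (c,s,a)=cv2.minAreaRect(Q[:,:2].astype(np.float32))
    bp=cv2.boxPoints((c,s,a)); e=[bp[1]-bp[0],bp[2]-bp[1]]; L=max(e,key=np.linalg.norm)
    yaw=np.arctan2(L[1],L[0])
    return dict(c=np.round(c,1),med=Q.mean(0).round(1),size=np.round(s,1),long_yaw=round(float((yaw+np.pi/2)%np.pi-np.pi/2),3),n=len(Q),z=np.median(Q[:,2]).round(1))
E
python3 - <<'E'
from h import *
a=get_image("top"); P=cloud(a);C=a["color"]
save(a,"crop.png",(230,180,550,320),2.5)
print("slab",rect(P,C,(465,205,535,300),42,62))
print("brick",rect(P,C,(350,230,400,300),35,55))
print("board",rect(P,C,(245,200,335,305),7,22))
print("batten",rect(P,C,(245,200,335,235),37,60))
print("rack",rect(P,C,(455,205,535,305),4,36))
# rack battens
print("rackbat",rect(P,C,(455,205,535,250),24,37), rect(P,C,(455,255,535,305),24,37))
print("scraper",rect(P,C,(320,150,445,200),3,60)); 
print("purple",rect(P,C,(395,195,455,240),30,60),"mug",rect(P,C,(110,205,180,275),20,130),"tin",rect(P,C,(275,95,330,160),100,140))
print(status.read_state())
E
```

```text
slab {'c': array([ 502.1, -277.9]), 'med': array([ 500.8, -276.5,   50.6]), 'size': array([ 64.2, 150.7]), 'long_yaw': -0.36, 'n': 1781, 'z': np.float64(50.7)}
brick {'c': array([471. ,   4.4]), 'med': array([470. ,   5.1,  45.4]), 'size': array([ 58.4, 109.7]), 'long_yaw': -0.113, 'n': 1209, 'z': np.float64(45.5)}
board {'c': array([486.9, 211.4]), 'med': array([485.6, 211.4,  12.5]), 'size': array([140. , 177.3]), 'long_yaw': -0.142, 'n': 4371, 'z': np.float64(12.5)}
batten {'c': array([584.8, 197.3]), 'med': array([584. , 197.6,  47.3]), 'size': array([130.,  26.]), 'long_yaw': 1.436, 'n': 619, 'z': np.float64(47.5)}
rack {'c': array([ 495.4, -274.1]), 'med': array([ 483.6, -248.2,   13.3]), 'size': array([102. , 171.1]), 'long_yaw': -0.277, 'n': 1212, 'z': np.float64(9.4)}
rackbat {'c': array([ 556.1, -254.8]), 'med': array([ 554.6, -255. ,   30.6]), 'size': array([20.9, 25.9]), 'long_yaw': -0.382, 'n': 96, 'z': np.float64(30.5)} {'c': array([ 446.1, -259.5]), 'med': array([ 447.2, -253.7,   30.6]), 'size': array([90.9, 24.1]), 'long_yaw': 1.315, 'n': 98, 'z': np.float64(30.5)}
s
[... 614 characters left out ...]
at64(119.8)}
{'clock': 0.35, 'qpos': array([ 1.19519744,  0.62863474,  0.03850111,  1.51757564, -0.02700103,
        0.99629187, -0.02001451]), 'qd': array([ 0.00040439, -0.00203609,  0.00046462, -0.00241007,  0.00035812,
        0.00022193, -0.00014508]), 'tau': array([-7.14145681e-04, -5.62649310e+01,  1.22404944e+00, -1.93412966e+01,
        1.08508932e-02,  5.46008436e-03, -1.41249120e-05]), 'eef_pos': array([ 198.15091678, -618.94957055,  231.10489965]), 'tool_rot': array([-3.14120129e+00, -1.53736213e-05,  3.09753934e-01]), 'force': array([-0.0982839 , -0.78384554,  0.0268432 ]), 'torque': array([-0.0372779 , -0.04467899, -0.00103743]), 'gripper_force': 0.0, 'width': 85.49863409958107}
```

View pics/crop.png

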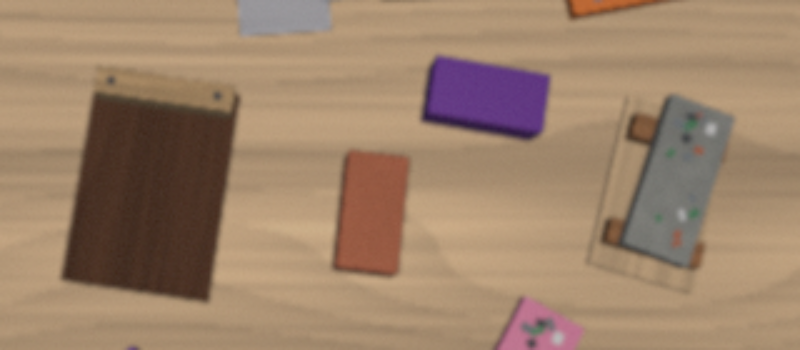

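The crop confirms it: a grey slab with chips on the pallet, a plain red brick, and the board with its pale batten at the top. The tool only yaws, so the plan has four steps:
1. Grip the slab's far overhanging end across its width.
2. Lift it and turn it half round.
3. Put the free end into the corner of board and batten.
4. Swing it upright.

```bash
R='{"delta_pos":[2.8,2.4,0],"yaw":-0.067}'; python3 -m handwheel '[{"delta_pos":[2.8,2.4,0],"yaw":-0.067},{"delta_pos":[2.8,2.4,0],"yaw":-0.067},{"delta_pos":[2.8,2.4,0],"yaw":-0.067},{"delta_pos":[2.8,2.4,0],"yaw":-0.067},{"delta_pos":[2.8,2.4,0],"yaw":-0.067},{"delta_pos":[2.8,2.4,0],"yaw":-0.067},{"delta_pos":[2.8,2.4,0],"yaw":-0.067},{"delta_pos":[2.8,2.4,0],"yaw":-0.067},{"delta_pos":[2.8,2.4,0],"yaw":-0.067},{"delta_pos":[2.8,2.4,0],"yaw":-0.067}]' 1
python3 -m handwheel '[{"delta_pos":[2.9,2.6,0]},{"delta_pos":[2.9,2.6,0]},{"delta_pos":[2.9,2.6,0]},{"delta_pos":[0,0,0]},{"delta_pos":[0,0,0]}]'
```

```text
clock: 1.18
eef_pos: [479.4, -377.7, 231.5]
tool_rot: [3.142, -0.0, -0.364]
force: [0.4, -0.9, -0.3]
width: 85.3
gripper_force: 0.0schema error: expected keys delta_pos, yaw
```

```bash
python3 -m handwheel '[{"delta_pos":[2.8,2.5,0],"yaw":0},{"delta_pos":[2.8,2.5,0],"yaw":0},{"delta_pos":[2.8,2.5,-2],"yaw":0},{"delta_pos":[0,0,-3],"yaw":0},{"delta_pos":[0,0,0],"yaw":0},{"delta_pos":[0,0,0],"yaw":0}]'
python3 - <<'E'
from h import *
s=status.read_state(); a=get_image("wrist"); H=np.array(a["hand_eye"]); print(H.round(3).tolist())
z=a["z_map"]; v,u=np.mgrid[:480,:640]
p=np.stack([(u-a["cx"])/a["fx"]*z,-(v-a["cy"])/a["fy"]*z,-z],-1)@H[:3,:3].T+H[:3,3]
P=p@Rotation.from_euler("xyz",s["tool_rot"]).as_matrix().T+s["eef_pos"]; P[z==0]=np.nan
print(s["eef_pos"],s["tool_rot"],rect(P,a["color"],(0,0,640,480),43,60))
save(a,"w1.png")
E
```

```text
clock: 1.68
eef_pos: [560.6, -303.9, 180.4]
tool_rot: [3.141, 0.004, -0.36]
force: [-0.4, 0.0, 0.6]
width: 85.2
gripper_force: 0.0
[[0.0, 0.951, 0.31, 78.502], [1.0, -0.0, -0.0, -0.54], [0.0, 0.31, -0.951, -143.349], [0.0, 0.0, 0.0, 1.0]]
[ 560.62454826 -303.94429135  180.43367276] [ 3.14127293  0.00367874 -0.35951738] {'c': array([ 518. , -267.1]), 'med': array([ 535.8, -212.2,   48.6]), 'size': array([198. , 536.2]), 'long_yaw': -1.562, 'n': 25355, 'z': np.float64(50.1)}
```

View pics/w1.png

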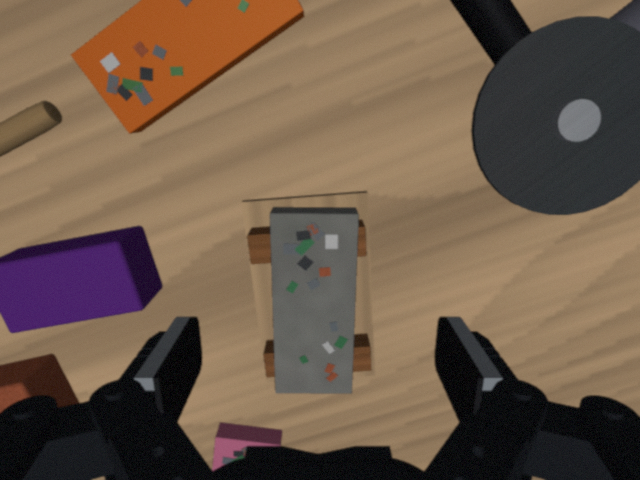

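The wrist view shows the grey slab at columns 271–358, rows 208–393. It lies aligned with the fingers, and its far end is at the top, past the pallet batten. I'll measure it.

```bash
cat >> h.py <<'E'
def wcloud():
    s=status.read_state(); a=get_image("wrist"); H=np.array(a["hand_eye"])
    z=a["z_map"]; v,u=np.mgrid[:480,:640]
    p=np.stack([(u-a["cx"])/a["fx"]*z,-(v-a["cy"])/a["fy"]*z,-z],-1)@H[:3,:3].T+H[:3,3]
    P=p@Rotation.from_euler("xyz",s["tool_rot"]).as_matrix().T+s["eef_pos"]; P[z==0]=np.nan
    return s,a,P
E
python3 - <<'E'
from h import *
s,a,P=wcloud(); print(s["eef_pos"],s["tool_rot"]); r=rect(P,a["color"],(245,195,385,405),44,58); print(r)
y=-0.36;c=r["c"]; g=c+68*np.array([np.cos(y),np.sin(y)]); print("grip",g,"move cm",(g-s["eef_pos"][:2])/10)
E
```

```text
[ 561.05142156 -305.62476477  182.04900652] [ 3.14046169e+00  3.89597709e-04 -3.61392428e-01]
{'c': array([ 500.7, -276.9]), 'med': array([ 506.9, -279.3,   50.7]), 'size': array([ 62.2, 150.8]), 'long_yaw': -0.365, 'n': 14901, 'z': np.float64(50.7)}
grip [ 564.34098401 -300.85464786] move cm [0.32895624 0.47701169]
```

```bash
python3 -m handwheel '[{"delta_pos":[0.5,0.4,-2],"yaw":0},{"delta_pos":[0,0,-3],"yaw":0},{"delta_pos":[0,0,-3],"yaw":0},{"delta_pos":[0,0,-3],"yaw":0},{"delta_pos":[0,0,-2],"yaw":0},{"delta_pos":[0,0,-1.5],"yaw":0},{"delta_pos":[0,0,-1],"yaw":0},{"delta_pos":[0,0,-0.5],"yaw":0},{"delta_pos":[0,0,0],"yaw":0}]'
python3 -m handwheel '[{"delta_pos":[0,0,0],"yaw":0},{"delta_pos":[0,0,0],"yaw":0},{"delta_pos":[0,0,0],"yaw":0},{"delta_pos":[0,0,0],"yaw":0},{"delta_pos":[0,0,0],"yaw":0},{"delta_pos":[0,0,0],"yaw":0},{"delta_pos":[0,0,0],"yaw":0}]' -1
```

```text
clock: 2.53
eef_pos: [566.5, -301.6, 22.0]
tool_rot: [3.141, -0.001, -0.361]
force: [0.3, -0.4, -0.2]
width: 85.3
gripper_force: 0.0
clock: 3.12
eef_pos: [567.9, -301.9, 23.8]
tool_rot: [3.141, -0.004, -0.36]
force: [-1.0, -1.2, 6.8]
width: 60.9
gripper_force: 65.5
```

```bash
python3 -m handwheel '[{"delta_pos":[0,0,1],"yaw":0},{"delta_pos":[0,0,1.5],"yaw":0},{"delta_pos":[0,0,2],"yaw":0},{"delta_pos":[0,0,2.5],"yaw":0},{"delta_pos":[0,0,2.5],"yaw":0},{"delta_pos":[0,0,2.5],"yaw":0},{"delta_pos":[0,0,2.5],"yaw":0},{"delta_pos":[0,0,2.5],"yaw":0},{"delta_pos":[0,0,2],"yaw":0},{"delta_pos":[0,0,0],"yaw":0}]'
python3 - <<'E'
from h import *
b=get_image("scene"); save(b,"s1.png"); print(status.read_state()["torque"])
E
```

```text
clock: 3.95
eef_pos: [568.9, -301.7, 216.8]
tool_rot: [3.141, -0.009, -0.36]
force: [-0.2, -1.5, -3.1]
width: 60.6
gripper_force: 66.0
[-0.09598595 -0.26606618  0.03112521]
```

View pics/s1.png

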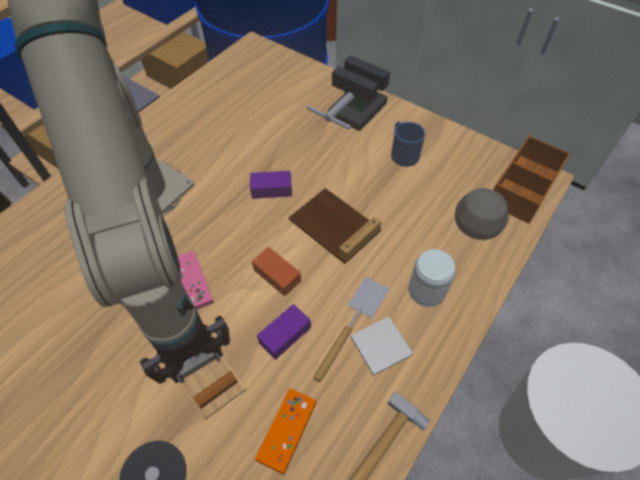

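The slab is held and clear of the pallet; its free end is hidden behind the arm in this view. Next I carry it to the board while turning it half round.

```bash
python3 -m handwheel '[{"delta_pos":[-0.5,1.9,0],"yaw":0.06},{"delta_pos":[-0.5,1.9,0],"yaw":0.12},{"delta_pos":[-0.5,1.9,0],"yaw":0.12},{"delta_pos":[-0.5,1.9,0],"yaw":0.12},{"delta_pos":[-0.5,1.9,0],"yaw":0.12},{"delta_pos":[-0.5,1.9,0],"yaw":0.12},{"delta_pos":[-0.5,1.9,0],"yaw":0.12},{"delta_pos":[-0.5,1.9,0],"yaw":0.12},{"delta_pos":[-0.5,1.9,0],"yaw":0.12},{"delta_pos":[-0.5,1.9,0],"yaw":0.12}]'
python3 -m handwheel '[{"delta_pos":[-0.5,1.9,0],"yaw":0.12},{"delta_pos":[-0.5,1.9,0],"yaw":0.12},{"delta_pos":[-0.5,1.9,0],"yaw":0.12},{"delta_pos":[-0.5,1.9,0],"yaw":0.12},{"delta_pos":[-0.5,1.9,0],"yaw":0.12},{"delta_pos":[-0.5,1.9,0],"yaw":0.12},{"delta_pos":[-0.5,1.9,0],"yaw":0.12},{"delta_pos":[-0.5,1.9,0],"yaw":0.12},{"delta_pos":[-0.5,1.9,0],"yaw":0.12},{"delta_pos":[-0.5,1.9,0],"yaw":0.12}]'
python3 -m handwheel '[{"delta_pos":[-0.5,1.9,0],"yaw":0.12},{"delta_pos":[-0.5,1.9,0],"yaw":0.12},{"delta_pos":[-0.5,1.9,0],"yaw":0.12},{"delta_pos":[-0.5,1.9,0],"yaw":0.12},{"delta_pos":[-0.5,1.9,0],"yaw":0.12},{"delta_pos":[-0.5,1.9,0],"yaw":0.12},{"delta_pos":[-0.5,1,0],"yaw":0.12},{"delta_pos":[0,0,0],"yaw":0},{"delta_pos":[0,0,0],"yaw":0}]'
python3 - <<'E'
from h import *
s=status.read_state(); print(s["qpos"].round(2),s["torque"].round(2))
b=get_image("scene"); P=cloud(b); save(b,"s2.png",(150,100,470,340),2.5)
E
```

```text
clock: 4.83
eef_pos: [514.7, -109.1, 210.0]
tool_rot: [-3.138, 0.002, 0.786]
force: [-0.0, 0.2, -4.4]
width: 60.5
gripper_force: 66.1
clock: 5.67
eef_pos: [464.5, 80.1, 210.2]
tool_rot: [-3.138, -0.002, 1.986]
force: [-0.7, -0.0, -3.2]
width: 60.6
gripper_force: 66.1
clock: 6.42
eef_pos: [430.0, 202.9, 210.4]
tool_rot: [-3.139, -0.003, 2.819]
force: [-0.9, -0.6, -4.5]
width: 60.9
gripper_force: 66.1
[-0.02  0.49 -0.69  2.    0.42  0.81  0.3 ] [ 0.05  0.24 -0.03]
```

View pics/s2.png

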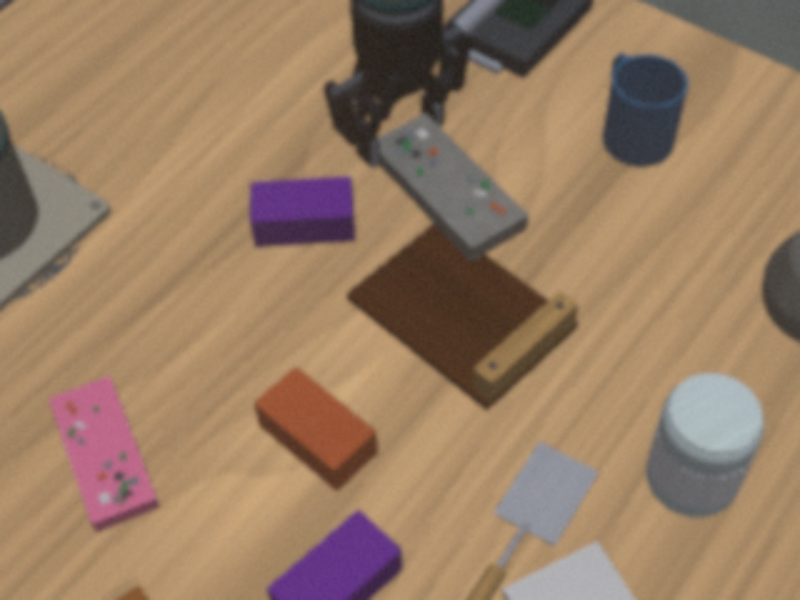

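The slab sticks out level from the fingers toward the batten, at crop (450,185). Next I correct the pose and ease the grip in steps, so it can swing down under its own weight.

```bash
cat >> h.py <<'E'
def tilt():
    b=get_image("scene"); P=cloud(b); C=b["color"].astype(int)
    s=status.read_state(); e=s["eef_pos"]
    m=(abs(C[...,0]-C[...,2])<28)&(C.max(-1)>60)&(P[...,2]>20)&(P[...,2]<e[2]+60)&(np.linalg.norm(P[...,:2]-e[:2],axis=-1)<200)
    bx=np.array([.990,-.139]); d=(P[...,:2]-e[:2]); x=d@bx; y=d@np.array([.139,.990])
    m&=(x>15)&(abs(y)<34)
    A=np.c_[x[m],np.ones(m.sum())]
    sl=np.linalg.lstsq(A,P[...,2][m],rcond=None)[0] if m.sum()>20 else None
    print("n",m.sum(),"slope",sl,"x",np.percentile(x[m],[2,98]) if m.any() else 0,"z",np.percentile(P[...,2][m],[2,98]) if m.any() else 0)
E
python3 -m handwheel '[{"delta_pos":[-0.5,0.9,0],"yaw":0.09},{"delta_pos":[-0.6,0.9,0],"yaw":0.09},{"delta_pos":[0,0,0],"yaw":0},{"delta_pos":[0,0,0],"yaw":0}]'
python3 -c "from h import *;tilt()"
python3 -m handwheel '[{"delta_pos":[0,0,0],"yaw":0},{"delta_pos":[0,0,0],"yaw":0}]' 0.3
python3 -m handwheel '[{"delta_pos":[0,0,0],"yaw":0},{"delta_pos":[0,0,0],"yaw":0}]' 0.38
python3 -c "from h import *;tilt()"
```

```text
clock: 6.8
eef_pos: [420.5, 220.2, 211.3]
tool_rot: [-3.14, -0.001, 2.996]
force: [0.7, -0.1, -4.1]
width: 60.8
gripper_force: 66.2
n 1461 slope [-2.20679103e-02  2.37141582e+02] x [ 17.76320206 145.13624383] z [220.04624637 240.31671031]
clock: 7.02
eef_pos: [421.0, 220.3, 211.6]
tool_rot: [-3.141, 0.0, 2.997]
force: [-0.7, 0.0, -3.7]
width: 60.5
gripper_force: 66.2
clock: 7.18
eef_pos: [420.8, 221.0, 211.7]
tool_rot: [-3.141, 0.0, 2.999]
force: [-0.3, 0.0, -3.3]
width: 60.9
gripper_force: 66.2
n 1460 slope [-2.23000833e-02  2.37705531e+02] x [ 18.48479907 145.67223705] z [221.01213226 240.56439033]
```

```bash
python3 -m handwheel '[{"delta_pos":[0,0,-2],"yaw":0},{"delta_pos":[0,0,-3],"yaw":0},{"delta_pos":[0,0,-3],"yaw":0},{"delta_pos":[0,0,-3],"yaw":0},{"delta_pos":[0,0,-2],"yaw":0},{"delta_pos":[0,0,-0.7],"yaw":0},{"delta_pos":[0,0,0],"yaw":0},{"delta_pos":[0,0,0],"yaw":0}]'
python3 -m handwheel '[{"delta_pos":[0,0,0],"yaw":0}]' 0.41 | egrep 'force|width'
python3 -m handwheel '[{"delta_pos":[0,0,0],"yaw":0}]' 0.42| egrep 'force|width'
python3 -m handwheel '[{"delta_pos":[0,0,0],"yaw":0}]' 0.43| egrep 'force|width'
python3 -c "from h import *;tilt()"
```

```text
clock: 7.9
eef_pos: [421.0, 222.1, 75.2]
tool_rot: [3.141, 0.0, 3.0]
force: [0.7, 0.7, -3.2]
width: 60.7
gripper_force: 66.7
force: [0.0, 1.4, -3.3]
width: 60.5
gripper_force: 66.7
force: [-0.2, -0.8, -4.4]
width: 61.1
gripper_force: 59.0
force: [-1.1, 0.1, -4.0]
width: 61.3
gripper_force: 40.6
n 1234 slope [-2.45424002e-02  1.02450464e+02] x [ 18.01897768 145.63564551] z [ 85.25332371 106.02918412]
```

The grip force follows the opening, so I keep easing it.

```bash
python3 -m handwheel '[{"delta_pos":[0,0,0],"yaw":0},{"delta_pos":[0,0,0],"yaw":0}]' 0.437 | egrep 'force|width'
python3 -c "from h import *;tilt()"
python3 -m handwheel '[{"delta_pos":[0,0,0],"yaw":0},{"delta_pos":[0,0,0],"yaw":0}]' 0.442| egrep 'force|width'
python3 -c "from h import *;tilt()"
```

```text
force: [0.1, -0.5, -4.1]
width: 61.4
gripper_force: 27.6
n 1239 slope [-2.4301209e-02  1.0164802e+02] x [ 17.17037606 145.73103716] z [ 83.67330307 105.27686479]
force: [0.6, 0.3, -2.2]
width: 61.7
gripper_force: 17.9
n 1263 slope [ -0.32586502 100.95000531] x [ 17.57453024 138.04386432] z [48.72958157 96.96753997]
```

It pivots at 18 N. I'll raise the arm so it can hang vertically.

```bash
python3 -m handwheel '[{"delta_pos":[0,0,0],"yaw":0},{"delta_pos":[0,0,0.5],"yaw":0},{"delta_pos":[0,0,1],"yaw":0},{"delta_pos":[0,0,1],"yaw":0},{"delta_pos":[0,0,1],"yaw":0},{"delta_pos":[0,0,1],"yaw":0},{"delta_pos":[0,0,1],"yaw":0},{"delta_pos":[0,0,1],"yaw":0},{"delta_pos":[0,0,1],"yaw":0},{"delta_pos":[0,0,1],"yaw":0}]'
python3 -c "from h import *;tilt()
b=get_image('scene');save(b,'s3.png',(200,80,440,260),3)"
```

```text
clock: 9.47
eef_pos: [420.6, 221.4, 160.8]
tool_rot: [3.142, 0.0, 3.0]
force: [-0.0, 0.4, -4.0]
width: 61.7
gripper_force: 16.9
n 1187 slope [ -1.19378959 186.26427513] x [16.5153142  94.67331771] z [ 73.50032715 169.88294365]
```

View pics/s3.png

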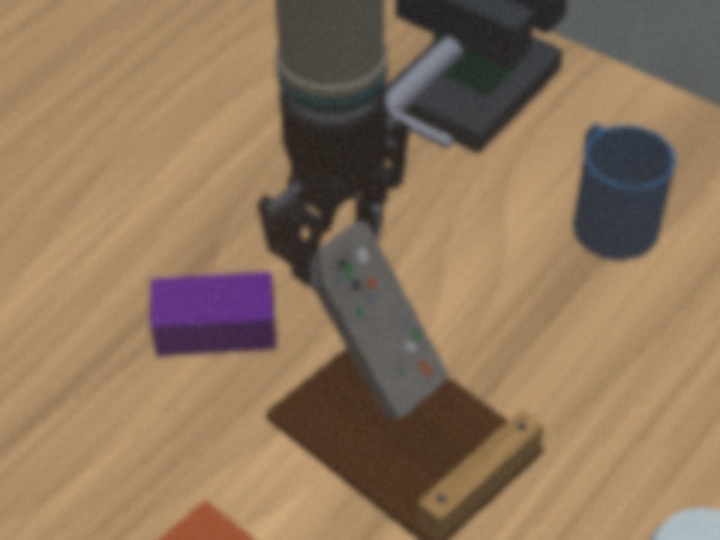

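The slab now hangs about 50° down, between crop (345,240) and (420,395). I'll ease the grip a little more.

```bash
python3 -m handwheel '[{"delta_pos":[0,0,0],"yaw":0},{"delta_pos":[0,0,0],"yaw":0}]' 0.442 | egrep 'force|width'
python3 -c "from h import *;tilt()"
python3 -m handwheel '[{"delta_pos":[0,0,0],"yaw":0},{"delta_pos":[0,0,0],"yaw":0}]' 0.4445| egrep 'force|width'
python3 -c "from h import *;tilt()"

```

```text
force: [-0.3, -0.3, -3.8]
width: 61.7
gripper_force: 16.9
n 1201 slope [ -1.21251985 186.34126533] x [16.48077941 94.79245603] z [ 70.98139444 168.98349035]
force: [-0.4, -0.7, -3.8]
width: 61.6
gripper_force: 12.6
n 1147 slope [ -1.39482981 186.14177888] x [16.56112217 86.88209858] z [ 65.35631295 166.90277753]
```

```bash
python3 -m handwheel '[{"delta_pos":[0.8,-0.1,-0.5],"yaw":0},{"delta_pos":[1.1,-0.15,-0.8],"yaw":0},{"delta_pos":[1.1,-0.15,-0.8],"yaw":0},{"delta_pos":[1.1,-0.15,-0.8],"yaw":0},{"delta_pos":[0.8,-0.1,-0.5],"yaw":0},{"delta_pos":[0.4,-0.1,-0.4],"yaw":0},{"delta_pos":[0,0,0],"yaw":0},{"delta_pos":[0,0,0],"yaw":0}]' 0.442
python3 -c "from h import *;tilt()"
```

```text
clock: 10.67
eef_pos: [475.4, 214.2, 122.7]
tool_rot: [3.141, 0.002, 2.999]
force: [-3.0, -2.1, 13.7]
width: 61.7
gripper_force: 19.4
n 654 slope [ -2.61490016 140.79034444] x [15.57660994 45.43570799] z [ 22.00187852 109.2510977 ]
```

```bash
python3 -m handwheel '[{"delta_pos":[0,0,0.6],"yaw":0},{"delta_pos":[0,0,0.7],"yaw":0},{"delta_pos":[0,0,0.7],"yaw":0},{"delta_pos":[0.5,-0.07,0.2],"yaw":0},{"delta_pos":[0.8,-0.11,0],"yaw":0},{"delta_pos":[0.8,-0.11,0],"yaw":0},{"delta_pos":[0.6,-0.08,0],"yaw":0},{"delta_pos":[0,0,0],"yaw":0}]' 
python3 -c "from h import *;tilt()"
```

```text
clock: 11.38
eef_pos: [502.7, 209.5, 143.3]
tool_rot: [3.141, 0.001, 2.997]
force: [0.9, -0.6, -3.7]
width: 61.6
gripper_force: 17.4
n 688 slope [ -2.70218264 164.92697978] x [15.4930436  45.77182626] z [ 40.46244605 131.20131567]
```

```bash
python3 -m handwheel '[{"delta_pos":[0.5,-0.07,0],"yaw":0},{"delta_pos":[0.6,-0.08,0],"yaw":0},{"delta_pos":[0.6,-0.08,0],"yaw":0},{"delta_pos":[0.6,-0.08,0],"yaw":0},{"delta_pos":[0.6,-0.08,0],"yaw":0},{"delta_pos":[0.6,-0.08,0],"yaw":0},{"delta_pos":[0,0,0],"yaw":0}]' 
python3 -c "from h import *;tilt()"
python3 -m handwheel '[{"delta_pos":[0.6,-0.08,0],"yaw":0},{"delta_pos":[0.6,-0.08,0],"yaw":0},{"delta_pos":[0.3,-0.04,0],"yaw":0},{"delta_pos":[0,0,0],"yaw":0}]' 
python3 -c "from h import *;tilt()
b=get_image('scene');save(b,'s4.png',(240,100,440,260),3.5)"
```

```text
clock: 12.02
eef_pos: [536.8, 205.2, 143.6]
tool_rot: [3.141, 0.0, 2.998]
force: [-0.5, -0.0, -3.4]
width: 61.5
gripper_force: 17.3
n 451 slope [ -3.3718238  156.46626283] x [15.33746891 32.28944893] z [ 41.81928771 116.41086769]
clock: 12.4
eef_pos: [551.6, 203.4, 143.7]
tool_rot: [3.141, 0.001, 2.999]
force: [-0.6, 0.8, -3.9]
width: 61.6
gripper_force: 17.4
n 120 slope [ 0.25917474 53.64427975] x [ 15.1209109  199.33704031] z [ 43.4690443  121.46894355]
```

View pics/s4.png

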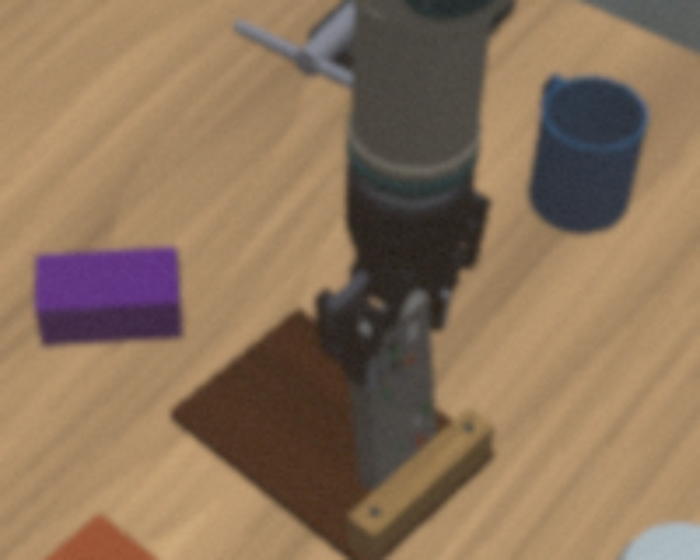

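The slab is almost upright with its foot at the batten. I'll push on a little, measuring as I go.

```bash
sed -i 's/m&=(x>15)&(abs(y)<34)/m\&=(x>-5)\&(x<60)\&(abs(y)<30)\&(P[...,2]>52)\&(P[...,2]<e[2]-12)/; s/print("n"/A2=np.c_[P[...,2][m],np.ones(m.sum())]; print("dx\/dz",np.linalg.lstsq(A2,x[m],rcond=None)[0]); print("n"/' h.py
python3 -c "from h import *;tilt()"
python3 -m handwheel '[{"delta_pos":[0.4,-0.06,0],"yaw":0},{"delta_pos":[0.4,-0.06,0],"yaw":0},{"delta_pos":[0,0,0],"yaw":0}]' 
python3 -c "from h import *;tilt()"
```

```text
dx/dz [-0.13899937 23.62955854]
n 400 slope [ -4.5553682  141.71809619] x [-0.53761095 16.99356826] z [ 53.66573089 129.90994711]
clock: 12.8
eef_pos: [559.4, 202.2, 143.8]
tool_rot: [3.141, 0.0, 2.999]
force: [-0.7, 0.6, -2.8]
width: 61.6
gripper_force: 17.5
dx/dz [-0.07992456 14.08123521]
n 346 slope [ -7.30804043 141.6681786 ] x [ 1.91690113 10.61742089] z [ 54.12516786 129.89811696]
```

```bash
python3 -m handwheel '[{"delta_pos":[0.4,-0.06,0],"yaw":0},{"delta_pos":[0.4,-0.06,0],"yaw":0},{"delta_pos":[0,0,0],"yaw":0}]' 
python3 -c "from h import *;tilt()"
python3 -m handwheel '[{"delta_pos":[0,0,-0.1],"yaw":0},{"delta_pos":[0,0,-0.1],"yaw":0},{"delta_pos":[0,0,0],"yaw":0}]' 
python3 -c "from h import *;tilt()"
```

```text
clock: 13.1
eef_pos: [567.6, 201.0, 143.7]
tool_rot: [3.141, 0.001, 2.999]
force: [-0.8, 1.2, -2.9]
width: 61.7
gripper_force: 17.5
dx/dz [-0.01712181  3.70433081]
n 302 slope [ -6.06158023 105.39365648] x [-0.36478862  4.13587571] z [ 54.12197557 129.72382237]
clock: 13.4
eef_pos: [566.8, 200.8, 141.5]
tool_rot: [-3.141, 0.0, 3.0]
force: [0.8, 0.4, -3.2]
width: 61.8
gripper_force: 17.4
dx/dz [-0.02276461  4.13105686]
n 306 slope [ -7.10750247 106.05750629] x [-0.91873389  4.11996309] z [ 52.8310349  128.04581874]
```

```bash
for i in 1; do python3 -m handwheel '[{"delta_pos":[0.1,0,-0.2],"yaw":0},{"delta_pos":[0,0,-0.1],"yaw":0},{"delta_pos":[0,0,0],"yaw":0}]' | egrep 'pos|force'
python3 -m handwheel '[{"delta_pos":[0,0,-0.2],"yaw":0},{"delta_pos":[0,0,0],"yaw":0}]' | egrep 'pos|force'; done
python3 -c "from h import *;tilt()"
```

```text
eef_pos: [567.4, 201.1, 138.4]
force: [0.4, 0.3, -3.9]
gripper_force: 17.4
eef_pos: [567.4, 201.1, 136.3]
force: [-0.9, 0.0, -3.8]
gripper_force: 17.4
dx/dz [-0.01863548  3.42146811]
n 279 slope [ -6.87338631 100.90137936] x [-0.49579504  3.72482391] z [ 53.19580079 122.22882737]
```

```bash
python3 -m handwheel '[{"delta_pos":[0,0,-0.2],"yaw":0},{"delta_pos":[0,0,-0.1],"yaw":0},{"delta_pos":[0,0,0],"yaw":0}]' | egrep 'pos|force'
python3 -m handwheel '[{"delta_pos":[0,0,-0.2],"yaw":0},{"delta_pos":[0,0,0],"yaw":0}]' | egrep 'pos|force'
python3 -m handwheel '[{"delta_pos":[0,0,-0.2],"yaw":0},{"delta_pos":[0,0,0],"yaw":0}]' | egrep 'pos|force'
python3 -c "from h import *;tilt()"
```

```text
eef_pos: [567.5, 201.1, 133.4]
force: [-0.3, 0.3, -3.5]
gripper_force: 17.4
eef_pos: [567.5, 201.1, 131.4]
force: [-1.2, 0.8, -4.8]
gripper_force: 17.4
eef_pos: [567.5, 201.1, 129.4]
force: [0.2, 0.3, -4.5]
gripper_force: 17.4
dx/dz [-0.02538528  3.77952638]
n 254 slope [-4.63932488 92.58326566] x [-3.04078182  3.87752084] z [ 54.57956671 115.90479974]
```

```bash
python3 -m handwheel '[{"delta_pos":[0,0,-0.2],"yaw":0},{"delta_pos":[0,0,0],"yaw":0}]' | egrep 'pos|force'
python3 -m handwheel '[{"delta_pos":[0,0,-0.2],"yaw":0},{"delta_pos":[0,0,0],"yaw":0}]' | egrep 'pos|force'
python3 -m handwheel '[{"delta_pos":[0,0,-0.2],"yaw":0},{"delta_pos":[0,0,0],"yaw":0}]' | egrep 'pos|force'
python3 - <<'E'
from h import *
tilt(); b=get_image("scene"); save(b,"s5.png",(270,110,400,240),4)
E
```

```text
eef_pos: [567.5, 201.1, 127.4]
force: [-1.6, 0.1, -4.2]
gripper_force: 17.4
eef_pos: [568.1, 201.2, 126.2]
force: [-1.0, 0.0, 1.1]
gripper_force: 17.9
eef_pos: [569.6, 201.2, 125.8]
force: [-0.7, -1.1, 10.1]
gripper_force: 19.0
dx/dz [-0.01136924  1.58798257]
n 226 slope [-4.67515885 85.73208384] x [-1.23172905  2.08319489] z [ 53.45353497 112.03102911]
```

View pics/s5.png

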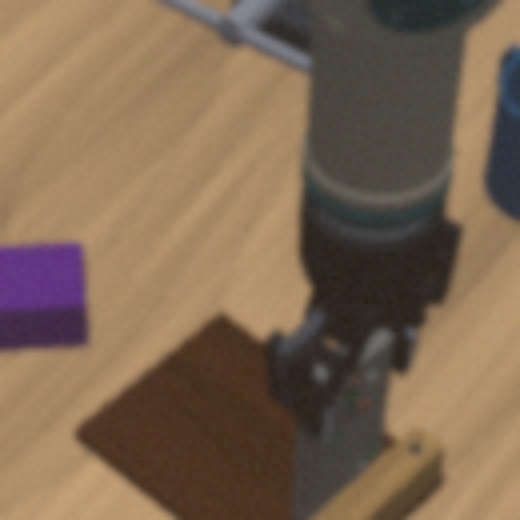

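It touched down at TCP z 126, upright to under 1°. Now I release it and retreat upward.

```bash
python3 -m handwheel '[{"delta_pos":[0,0,0.15],"yaw":0},{"delta_pos":[0,0,0],"yaw":0}]' | egrep 'force|pos'
python3 -m handwheel '[{"delta_pos":[0,0,0],"yaw":0},{"delta_pos":[0,0,0],"yaw":0},{"delta_pos":[0,0,0],"yaw":0}]' 0.55| egrep 'force|pos|width'
python3 -m handwheel '[{"delta_pos":[0,0,0],"yaw":0},{"delta_pos":[0,0,0],"yaw":0},{"delta_pos":[0,0,0],"yaw":0},{"delta_pos":[0,0,1],"yaw":0},{"delta_pos":[0,0,2],"yaw":0},{"delta_pos":[0,0,2.5],"yaw":0},{"delta_pos":[0,0,2.5],"yaw":0},{"delta_pos":[0,0,2.5],"yaw":0}]' 1| egrep 'force|pos|width'
python3 -m handwheel '[{"delta_pos":[-2,-3.3,1],"yaw":0},{"delta_pos":[-2,-3.3,0],"yaw":0},{"delta_pos":[-2,-3.3,0],"yaw":0},{"delta_pos":[-2,-3.3,0],"yaw":0},{"delta_pos":[-1.5,-3,0],"yaw":0},{"delta_pos":[-0.5,-2,0],"yaw":0},{"delta_pos":[0,-1.6,0],"yaw":0},{"delta_pos":[0,0,0],"yaw":0},{"delta_pos":[0,0,0],"yaw":0}]' | egrep 'force|pos'
python3 - <<'E'
from h import *
for n in("scene","top"):
    b=get_image(n);P=cloud(b);C=b["color"].astype(int)
    m=(P[...,2]>140)&(np.linalg.norm(P[...,:2]-[563,201],axis=-1)<60)
    print(n,m.sum(),P[m].mean(0).round(1) if m.any() else 0, cv2.minAreaRect(P[m][:,:2].astype(np.float32)) if m.any() else 0)
s,a,P=wcloud(); print(s["eef_pos"]); save(a,"w2.png")
t=get_image("top");P=cloud(t); print("brick",rect(P,t["color"],(350,230,400,300),35,55))
E
```

```text
eef_pos: [568.4, 201.2, 125.8]
force: [0.3, -1.0, 2.7]
gripper_force: 18.3
eef_pos: [567.7, 201.3, 125.2]
force: [0.4, 0.3, -0.4]
width: 66.4
gripper_force: 0.0
eef_pos: [567.4, 201.3, 232.0]
force: [0.8, 0.2, -0.1]
width: 85.5
gripper_force: 0.0
eef_pos: [467.9, 2.7, 240.9]
force: [-0.1, 0.0, 0.3]
gripper_force: 0.0
scene 319 [563.1 197.7 157.7] ((561.2833862304688, 201.12716674804688), (64.13353729248047, 22.12137222290039), 81.94158172607422)
top 352 [559.9 201.2 160.2] ((561.2476196289062, 201.45657348632812), (62.059288024902344, 21.571903228759766), 79.98108673095703)
[468.01965112   4.46706792 240.74324452]
brick {'c': array([458.3,   6.1]), 'med': array([456.6,   7. ,  45.3]), 'size': array([58.1, 83.7]), 'long_yaw': -0.114, 'n': 904, 'z': np.float64(45.4)}
```

View pics/w2.png

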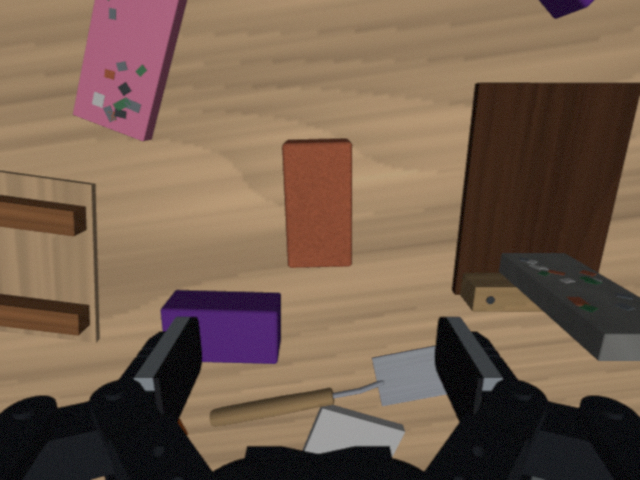

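The wrist view shows the slab standing on end against the batten at (570,300), and the red brick clear at (318,205). The slab top is at z≈160, board y≈0. I'll measure the brick.

```bash
python3 - <<'E'
from h import *
s,a,P=wcloud(); r=rect(P,a["color"],(265,120,375,285),38,52); print(s["eef_pos"],s["tool_rot"],r)
y=r["long_yaw"]; g=r["c"]-18*np.array([np.cos(y),np.sin(y)]); print(g,(g-s["eef_pos"][:2])/10, y+np.pi-s["tool_rot"][2])
E
```

```text
[467.90103892   4.67865644 240.5098176 ] [3.14071820e+00 4.82081186e-04 3.00209255e+00] {'c': array([468.9,   5. ]), 'med': array([465.6,   5.6,  45.6]), 'size': array([ 58.1, 110.1]), 'long_yaw': -0.114, 'n': 8451, 'z': np.float64(45.6)}
[451.01683738   7.04755826] [-1.68842015  0.23689018] 0.025500100687773752
```

```bash
python3 -m handwheel '[{"delta_pos":[-0.85,0.1,-2],"yaw":0.025},{"delta_pos":[-0.8,0.1,-3.5],"yaw":0},{"delta_pos":[0,0,-3.5],"yaw":0},{"delta_pos":[0,0,-3.5],"yaw":0},{"delta_pos":[0,0,-3.5],"yaw":0},{"delta_pos":[0,0,-3],"yaw":0},{"delta_pos":[0,0,-2.5],"yaw":0},{"delta_pos":[0,0,-1.5],"yaw":0},{"delta_pos":[0,0,0],"yaw":0}]' 1
python3 -m handwheel '[{"delta_pos":[0,0,0],"yaw":0},{"delta_pos":[0,0,0],"yaw":0},{"delta_pos":[0,0,0],"yaw":0},{"delta_pos":[0,0,0],"yaw":0},{"delta_pos":[0,0,0],"yaw":0},{"delta_pos":[0,0,0],"yaw":0},{"delta_pos":[0,0,0],"yaw":0}]' -1
```

```text
clock: 17.98
eef_pos: [449.6, 6.3, 7.6]
tool_rot: [-3.141, -0.005, 3.028]
force: [-0.4, -0.2, -1.0]
width: 85.7
gripper_force: 0.0
clock: 18.57
eef_pos: [452.0, 5.8, 11.5]
tool_rot: [3.14, 0.002, 3.025]
force: [-0.9, 2.2, 6.7]
width: 57.1
gripper_force: 65.8
```

```bash
python3 -m handwheel '[{"delta_pos":[0,0,1.5],"yaw":0},{"delta_pos":[0,0,3],"yaw":0},{"delta_pos":[0,1,3],"yaw":0},{"delta_pos":[0,2.5,0],"yaw":-0.028},{"delta_pos":[0.2,2.5,0],"yaw":0},{"delta_pos":[0.2,2.5,0],"yaw":0},{"delta_pos":[0.2,2.5,0],"yaw":0},{"delta_pos":[0.2,2.5,0],"yaw":0},{"delta_pos":[0.2,2.5,0],"yaw":0},{"delta_pos":[0.2,2.5,0],"yaw":0}]' | egrep 'pos|rot|force'
python3 -m handwheel '[{"delta_pos":[0.2,1.5,0],"yaw":0},{"delta_pos":[0,0.8,0],"yaw":0},{"delta_pos":[0,0,0],"yaw":0},{"delta_pos":[0,0,0],"yaw":0}]'
python3 - <<'E'
from h import *
b=get_image("top");P=cloud(b)
m=(P[...,2]>145)&(np.linalg.norm(P[...,:2]-[563,201],axis=-1)<60); print(m.sum(),P[m].mean(0).round(1))
b=get_image("scene");P=cloud(b);save(b,"s6.png",(230,120,430,270),3.8)
m=(P[...,2]>140)&(np.linalg.norm(P[...,:2]-[563,201],axis=-1)<60); print(m.sum(),P[m].mean(0).round(1))
E
```

```text
eef_pos: [462.9, 190.4, 85.4]
tool_rot: [-3.141, -0.0, 2.996]
force: [-0.6, -0.4, -3.8]
gripper_force: 66.6
clock: 19.73
eef_pos: [464.7, 211.6, 85.1]
tool_rot: [-3.139, -0.001, 2.996]
force: [-0.3, 0.1, -4.9]
width: 57.1
gripper_force: 66.7
98 [510.3 217.4 475.5]
985 [527.6 204.6 351.4]
```

View pics/s6.png

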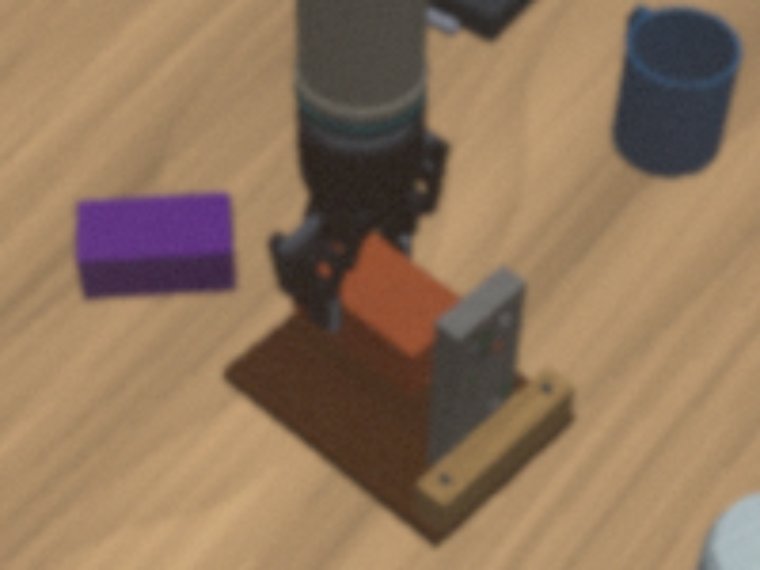

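The slab stands flush against the batten and the brick hangs level in front of it. I'll lower it, then advance to contact.

```bash
python3 -m handwheel '[{"delta_pos":[0,0.2,-1.5],"yaw":0},{"delta_pos":[0,0,-2],"yaw":0},{"delta_pos":[0,0,-1.5],"yaw":0},{"delta_pos":[0,0,-0.7],"yaw":0},{"delta_pos":[0,0,-0.3],"yaw":0},{"delta_pos":[0,0,0],"yaw":0},{"delta_pos":[0,0,0],"yaw":0}]' | egrep 'pos|force'
python3 -m handwheel '[{"delta_pos":[0.4,-0.06,0],"yaw":0},{"delta_pos":[0.4,-0.06,0],"yaw":0},{"delta_pos":[0.3,-0.04,0],"yaw":0},{"delta_pos":[0,0,0],"yaw":0},{"delta_pos":[0,0,0],"yaw":0}]' | egrep 'pos|force'
```

```text
eef_pos: [465.5, 215.0, 25.7]
force: [-0.1, 0.4, -4.9]
gripper_force: 66.5
eef_pos: [476.6, 213.4, 25.4]
force: [0.2, 0.5, -4.9]
gripper_force: 66.6
```

```bash
python3 -m handwheel '[{"delta_pos":[0.2,-0.03,0],"yaw":0},{"delta_pos":[0,0,0],"yaw":0}]' | egrep 'pos|force'
python3 -m handwheel '[{"delta_pos":[0.1,-0.01,0],"yaw":0},{"delta_pos":[0,0,0],"yaw":0}]' | egrep 'pos|force'
python3 -m handwheel '[{"delta_pos":[0.1,-0.01,0],"yaw":0},{"delta_pos":[0,0,0],"yaw":0}]' | egrep 'pos|force'
```

```text
eef_pos: [478.1, 213.2, 25.2]
force: [-0.7, -0.6, -4.8]
gripper_force: 66.6
eef_pos: [478.3, 213.2, 25.1]
force: [-2.6, 0.8, -3.1]
gripper_force: 66.9
eef_pos: [478.9, 213.0, 25.1]
force: [-5.6, 0.8, -2.3]
gripper_force: 67.0
```

```bash
python3 -m handwheel '[{"delta_pos":[0.1,-0.01,0],"yaw":0},{"delta_pos":[0,0,0],"yaw":0}]' | egrep 'pos|force'
python3 -m handwheel '[{"delta_pos":[0.1,-0.01,0],"yaw":0},{"delta_pos":[0,0,0],"yaw":0}]' | egrep 'pos|force'
```

```text
eef_pos: [478.9, 213.1, 25.1]
force: [-7.8, 0.2, -0.4]
gripper_force: 67.3
eef_pos: [478.9, 213.0, 25.0]
force: [-9.9, 1.1, 0.6]
gripper_force: 67.4
```

Solid contact: the slab is held between batten and brick. I'll ease the push, set the brick down and release.

```bash
python3 -m handwheel '[{"delta_pos":[-0.25,0.03,0],"yaw":0},{"delta_pos":[0,0,-0.1],"yaw":0},{"delta_pos":[0,0,-0.1],"yaw":0},{"delta_pos":[0,0,0],"yaw":0}]' | egrep 'pos|force'
python3 -m handwheel '[{"delta_pos":[0,0,-0.1],"yaw":0},{"delta_pos":[0,0,0],"yaw":0}]' | egrep 'pos|force'
```

```text
eef_pos: [478.9, 213.3, 23.6]
force: [-5.8, 0.1, 3.1]
gripper_force: 67.5
eef_pos: [478.9, 213.3, 23.5]
force: [-9.1, -2.0, 14.0]
gripper_force: 68.8
```

```bash
python3 -m handwheel '[{"delta_pos":[0,0,0.1],"yaw":0},{"delta_pos":[0,0,0],"yaw":0}]' | egrep 'pos|force'
python3 -m handwheel '[{"delta_pos":[0,0,0],"yaw":0},{"delta_pos":[0,0,0],"yaw":0},{"delta_pos":[0,0,0],"yaw":0}]' 0.5 | egrep 'pos|force'
python3 -m handwheel '[{"delta_pos":[0,0,0],"yaw":0},{"delta_pos":[0,0,0],"yaw":0},{"delta_pos":[0,0,0.5],"yaw":0},{"delta_pos":[-0.2,0,1.5],"yaw":0},{"delta_pos":[-0.5,0,2.5],"yaw":0},{"delta_pos":[-0.5,0,3],"yaw":0},{"delta_pos":[-0.5,0,3.5],"yaw":0},{"delta_pos":[0,0,3.5],"yaw":0},{"delta_pos":[0,0,3.5],"yaw":0},{"delta_pos":[0,0,3.5],"yaw":0}]' 1 | egrep 'pos|force'
python3 -m handwheel '[{"delta_pos":[0,-3.5,0],"yaw":0},{"delta_pos":[0,-3.5,0],"yaw":0},{"delta_pos":[0,-3.5,0],"yaw":0},{"delta_pos":[0,-3.5,0],"yaw":0},{"delta_pos":[0,-3.5,0],"yaw":0},{"delta_pos":[0,-3.5,0],"yaw":0},{"delta_pos":[0,0,0],"yaw":0},{"delta_pos":[0,0,0],"yaw":0}]' | egrep 'pos|force'
python3 - <<'E'
from h import *
t=get_image("top");P=cloud(t);m=(P[...,2]>145)&(np.linalg.norm(P[...,:2]-[563,201],axis=-1)<60)
print(P[m].mean(0).round(1),cv2.minAreaRect(P[m][:,:2].astype(np.float32)))
print(rect(P,t["color"],(245,200,335,305),50,66))
b=get_image("scene"); save(b,"s7.png",(210,100,450,280),3.3)
E
```

```text
eef_pos: [478.9, 213.3, 23.6]
force: [-7.1, 0.1, 3.5]
gripper_force: 67.9
eef_pos: [481.3, 213.4, 23.7]
force: [0.3, 0.5, 0.8]
gripper_force: 0.0
eef_pos: [462.1, 213.0, 240.4]
force: [0.4, 0.5, -0.4]
gripper_force: 0.0
eef_pos: [462.4, 0.7, 238.3]
force: [-1.0, 1.0, -0.4]
gripper_force: 0.0
[560.9 201.  160.8] ((562.337646484375, 201.76385498046875), (62.77053451538086, 20.611961364746094), 81.68506622314453)
{'c': array([498.6, 210.3]), 'med': array([497.8, 209.8,  57.4]), 'size': array([ 58.1, 110.7]), 'long_yaw': -0.143, 'n': 1237, 'z': np.float64(57.4)}
```

View pics/s7.png

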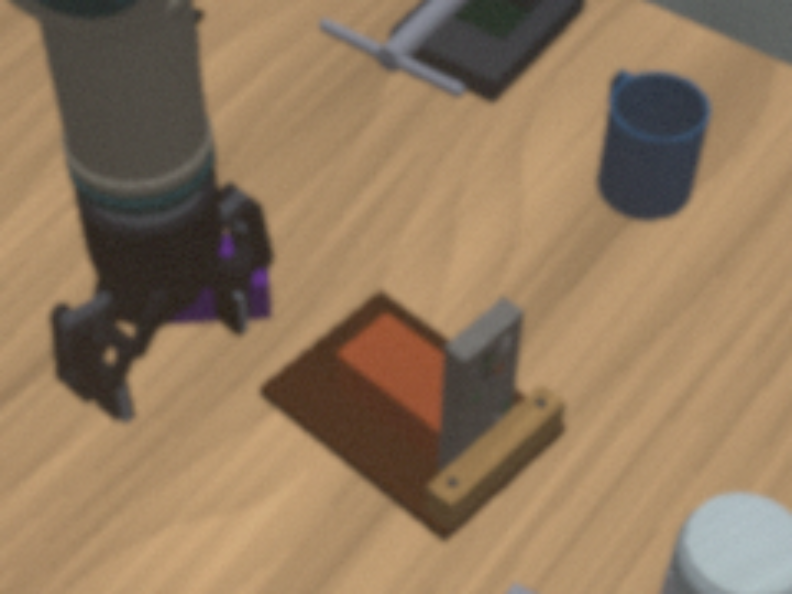

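The slab stands upright against the batten and the brick lies flat, its end against the slab. Measured centre distance is 64 mm, where contact would give 65 mm. The gripper is clear, so I'm handing in.

```bash
python3 -c "from cell import ctrl; print(ctrl.finish_job())"
```

```text
the job is handed in; nothing more can be done
None
```

The slab stands on end against the middle of the batten with the half brick lying flat up against its other face, and the job is handed in at about 25 s; no verdict was returned.

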